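Bring the short microscope objective from the crowded storage block to the cleaning stand

TASK

One of the six microscope objectives in the grey storage block is shorter than the others and has a flat, full-width front instead of a tapered nose. Lift it out of the block, leaving the five others standing upright in their holes, and stand it upright, lens up, inside the round black well of the cleaning stand; set it down gently, do not drop it.

Things in the scene. Friction and masses are not known exactly. Their poses are not given: they have to be found in the camera images.
- short_centre (a point): Centre (half-way up) of the short objective: steel cylinder 62 mm tall, flat full-width top, diameter 34 mm, its lowest 10 mm a foot of diameter 30; about 150 g; z up its axis, yaw free. It stands in any of the block's six holes, centre 23 mm above the block's top. The five others are as thick but 76 mm tall, with a nose tapering to 12 mm. Grip at this point or up to 15 mm higher.
- rack: Fixed grey block, 136 (its x) by 146 (its y) by 30 mm high; origin: centre of its underside. Six holes, 34 mm wide, 8 deep, all filled: rows at x = -40 and +40, each with y = -44, 0, 44 mm. Along y the objectives stand 10 mm apart, too tight for a finger; between the rows is a 46 mm aisle, and beyond them it is free: the fingers fit only when they close along the block's x.
- well (a point): Centre of the floor of the round black rubber well on the fixed cleaning stand; z up. The well is 64 mm wide inside and 8 mm deep, its wall 4 mm thick; it stands in the middle of a flat aluminium plate 110 mm square, whose top lies 2 mm below this point.

How it is judged:
At the end, for the whole second after the job is handed in: The short objective stands upright (within 10 degrees) and at rest on the floor of the well, its axis within 20 mm of the well's centre, lens up; the five other objectives still stand in their holes (moved less than 15 mm, tilted less than 11 degrees) (horizontal distance between short_centre and well below 0.02 m and z of short_centre in the frame of well between 0.026 and 0.036 m and angle between short_centre's own z axis and vertical below 0.17 rad and linear speed of short below 0.02 m/s and angle between each of tall0_centre, tall1_centre, tall2_centre, tall3_centre, tall4_centre's own z axis and vertical below 0.2 rad and distance of each of tall0_centre, tall1_centre, tall2_centre, tall3_centre, tall4_centre from where it was at the start of the episode below 0.015 m); the robot touches nothing.
It fails at once if another objective is pulled out of its hole or knocked over (distance of any of tall0_centre, tall1_centre, tall2_centre, tall3_centre, tall4_centre from where it was at the start of the episode above 0.02 m).
It fails at once if the short objective is dropped or thrown (falls freely faster than 0.45 m/s) (linear speed of short above 0.45 m/s and contact force between the fingers and short below 0.05 N).
It also fails if it takes over 37 s, if anything falls off the work surface, if the arm or the gripper's body presses on something with over 40 N, if the wrist force passes 120 N, or if a joint passes its speed limit or range.

ROBOT

A 6-joint arm with a two-finger parallel gripper is mounted at the origin on the work surface. World frame = base frame: x ahead of the robot, y to its left, z up, the work surface at z = 0. Lengths are in m, angles in rad, forces in N, time in s.
With the tool pointing down it reaches from about 0.375 to 0.9 m from the base axis. Payload 3.1 kg.
Tool frame: the origin (TCP) lies at the very end of the fingers, on their centre line; the grasp point (between the pads) lies 19 mm behind it; x points along the fingers, y is the direction in which the jaws open and shut, and the axes are right-handed (so a half turn about x gives the same grasp; the last joint's range is limited). The gripper opens to 85 mm and grips with 20 to 120 N. Pads are 22 mm wide; open, the fingers measure 114 mm over their backs; the gripper's body (76 mm by 85 mm) begins 54 mm behind the grasp point. The pads swing forward as they close: fully open they stand 13 mm farther back than shut.
Start: joints at [0.936, 0.527, 1.433, -0, 1.181, -0.178], TCP at [0.275, 0.561, 0.231] pointing down, gripper open.
Joint ranges: [-3.08, 3.08], [-0.75, 2.2], [0.22, 2.44], [-1.43, 4.57], [0, 2.65], [-2.85, 2.85]. Speed limits (rad/s): [2.79, 2.79, 3.14, 3.14, 3.14, 3.14].

INTERFACE

Orientations are given as a unit quaternion [x, y, z, w].
In Python, from station import sense, snapshot, camera_model, sign_off gives the robot as it stands.
- The arm moves only by the tool step_arm, never from a script. Its argument "increments" is one flat list of numbers, 5 for each row, row after row: the shift along the tool's x, y, z in units of 60 mm (1.0 is 60 mm), then the turn about the tool's x in units of 5 degrees (1.0 is 5 degrees), then the closure, from 0 (fully open) to 1 (shut). A call has exactly 5 rows; each row is the pose to reach, as a shift and turn from the pose measured when the call began, along the tool's axes at that moment; what a row does not reach only later rows make up. A row lasts 1/8 s, in which the tool goes at most 62.5 mm and 10.7 degrees, less where a joint would pass 70% of its speed; a pose out of reach is approached as far as the arm can. A call with a gripper value outside its range is refused whole. The fingers move at their own pace and stop on an object; "grip_force" is the grip in N (left out, the last holds). Time passes only in rows, so rows that repeat a pose let the fingers close, or fill a call up. It gives the time, the measured TCP pose, the force and the opening at its end, in the units of the state.
- sense(): the state, without advancing time (a new reading comes with each control period).
- snapshot(name): name is "scene" or "top"; returns the picture (384x512x3 uint8, blue, green, red); there is no depth.
- camera_model(name): a dict with "vertical_fov" (degrees; the focal length in pixels is half the picture's height over the tangent of half this angle, whatever the lens; pixels are square), "cx", "cy" (the principal point, pixels), "R" (3x3) and "t" (3): a world point X has camera coordinates R X + t. Camera axes: x right, y down, z forward; pixel columns grow to the right and rows downward; lengths in m; the calibration is good to about 2 mm. A picture is of the moment at which its call begins. camera_model takes no time and is no camera call.
- sign_off(): hands the job in, once; it reports no verdict.
The state is a dict: "t": time; "q": joint angles; "qd": joint speeds; "tau": joint torques, N m; "tcp_pos": TCP position; "tool_rot": TCP orientation; "force": force on the tool from outside, world axes, zero at the start; "ft_torque": the same for the moment, N m; "finger_gap": opening from 0.0 (shut) to 1.0 (fully open).
Only numpy, scipy, OpenCV 4.12 (cv2) and the standard library are available. Lean on these libraries where they do the work, as an engineer would, in place of code of your own. Each camera call takes 0.05 s, during which the arm holds its last target. There are 200 camera calls.

## Working session

There is one attempt and no reset: what is moved stays moved. The work goes in short steps, Python scripts to look and compute and a tool call to move; the robot and the scene stay as the last step left them, time stands still between calls to the robot, and variables do not carry over. Pictures are saved under pics/ and viewed, about 8 in all and at most 12, crops included, and the job is handed in when it is done.

Besides the shell and the picture viewer there is one more tool, called after "Call:" in YAML: its name, and indented under it one key for each argument. step_arm: Moves the arm, as the interface text tells. Its arguments: {"type":"object","properties":{"increments":{"type":"array","items":{"type":"number"}},"grip_force":{"type":"number"}},"required":["increments"]}

```bash
mkdir -p pics; ls
python3 - <<'E'
from station import *
import cv2
for n in("scene","top"):
    im=snapshot(n); cv2.imwrite(f"pics/{n}0.png",im); print(n,camera_model(n))
s=sense(); print(s)
E
```

```text
pics
scene {'vertical_fov': 52.46773602680426, 'cx': 259.7531177687129, 'cy': 188.5680748058589, 'R': array([[ 0.69948477,  0.71451237,  0.01389711],
       [ 0.57256104, -0.54866998, -0.60920859],
       [-0.42766215,  0.43408907, -0.79288824]]), 't': array([-0.40689598, -0.2766516 ,  1.09795868])}
top {'vertical_fov': 45.22057268750478, 'cx': 256.493720266582, 'cy': 194.42469938239148, 'R': array([[-0.01927006, -0.99921283,  0.03467537],
       [-0.9938998 ,  0.01537773, -0.10920948],
       [ 0.10859029, -0.03656831, -0.99341376]]), 't': array([0.00466789, 0.5620465 , 0.98026704])}
{'t': 0.1, 'q': array([ 9.36482960e-01,  5.28388694e-01,  1.43374710e+00, -1.59017613e-05,
        1.18140805e+00, -1.78534520e-01]), 'qd': array([ 0.00152422, -0.00115821, -0.00379832,  0.00166873, -0.00018412,
        0.00100657]), 'tau': array([ 6.51188966e-04, -4.43302059e+01, -1.78587502e+01, -2.09018062e-04,
        3.85218475e-03,  9.72538658e-06]), 'tcp_pos': array([0.2747176 , 0.56068352, 0.23043057]), 'tool_rot': array([ 0.15911312,  0.68909291, -0.16038454,  0.68855703]), 'force': array([-0.26384421, -0.33246336, -0.28312525]), 'ft_torque': array([-0.00317769, -0.03679872, -0.06089656]), 'finger_gap': 1.000800348833257}
```

View pics/scene0.png

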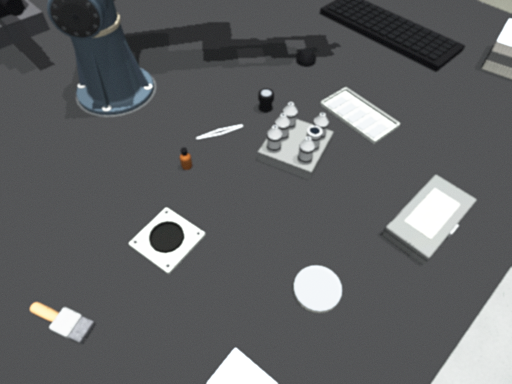

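View pics/top0.png

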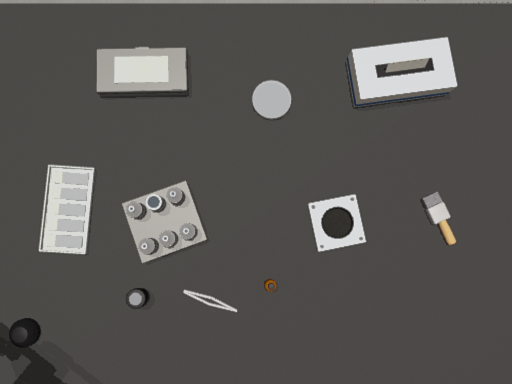

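Top view: the block is centred near (164,222). The short objective, with its flat ring-shaped face, is at about (154,203), in the middle of the far row; in the scene view it is at (315,132). The well is at about (338,223) in top and (167,237) in scene. Next I'll measure these.

```bash
cat > h.py <<'E'
import numpy as np, cv2
from station import camera_model
def K(n):
    c=camera_model(n); f=192/np.tan(np.radians(c["vertical_fov"])/2); return c,f
def ray(n,p):
    c,f=K(n); d=c["R"].T@np.array([(p[0]-c["cx"])/f,(p[1]-c["cy"])/f,1]); return -c["R"].T@c["t"],d/np.linalg.norm(d)
def plane(n,p,z):
    o,d=ray(n,p); return o+d*(z-o[2])/d[2]
def tri(pa,pb):
    (o,d),(q,e)=ray("top",pa),ray("scene",pb)
    s=np.linalg.lstsq(np.c_[d,-e],q-o,rcond=None)[0]; a,b=o+d*s[0],q+e*s[1]; return (a+b)/2,np.linalg.norm(a-b)
def proj(n,X):
    c,f=K(n); v=c["R"]@X+c["t"]; return v[:2]/v[2]*f+[c["cx"],c["cy"]]
E
python3 - <<'E'
from h import *
def blobs(n,x0,y0,x1,y1,lo,hi,amin):
    g=cv2.cvtColor(cv2.imread(f"pics/{n}0.png"),cv2.COLOR_BGR2GRAY)[y0:y1,x0:x1]
    m=cv2.inRange(g,lo,hi); cs,_=cv2.findContours(m,cv2.RETR_EXTERNAL,cv2.CHAIN_APPROX_NONE)
    out=[]
    for c in cs:
        if cv2.contourArea(c)>amin: out.append((c+[x0,y0]).astype(np.float32))
    return out
W={}
for n,b in(("top",(295,180,375,265)),("scene",(120,195,215,280))):
    pl=max(blobs(n,*b,110,255,200),key=cv2.contourArea)
    q=cv2.approxPolyDP(pl,6,True)[:,0]; print(n,"plate",q.round(1).tolist())
    bx=(int(q[:,0].min())+6,int(q[:,1].min())+6,int(q[:,0].max())-5,int(q[:,1].max())-5)
    w=[c for c in blobs(n,*bx,0,60,200)]; 
    for c in w: print(cv2.fitEllipse(c))
    for z in(0.0,0.01,0.02):
        Q=np.array([plane(n,p,z)[:2] for p in q]); print(z,Q.mean(0).round(4),np.linalg.norm(Q-np.roll(Q,1,0),axis=1).round(4))
rk=max(blobs("top",110,170,220,275,105,255,500),key=cv2.contourArea)
P=np.array([plane("top",p,0.03)[:2] for p in rk[:,0]],np.float32)
r=cv2.minAreaRect(P); print("rack",r, cv2.boxPoints(r).round(4).tolist())
print("short", plane("top",(154,203),0.084), tri((154,203),(315,132)))
a=cv2.resize(cv2.imread("pics/top0.png")[170:275,110:220],None,fx=3.5,fy=3.5,interpolation=2)
b=cv2.resize(cv2.imread("pics/scene0.png")[90:180,250:345],None,fx=4,fy=4,interpolation=2)
h=max(a.shape[0],b.shape[0]); f=lambda i:cv2.copyMakeBorder(i,0,h-i.shape[0],0,0,0)
cv2.imwrite("pics/crop1.png",np.hstack([f(a),f(b)]))
E
```

```text
top plate [[355.0, 194.0], [308.0, 203.0], [318.0, 251.0], [365.0, 242.0]]
((337.0059509277344, 222.34835815429688), (29.381620407104492, 30.18596839904785), 95.15910339355469)
0.0 [ 0.4991 -0.1859] [0.1106 0.1098 0.1099 0.1086]
0.01 [ 0.4987 -0.1838] [0.1095 0.1087 0.1089 0.1076]
0.02 [ 0.4982 -0.1817] [0.1084 0.1077 0.1078 0.1065]
scene plate [[164.0, 207.0], [128.0, 244.0], [169.0, 273.0], [205.0, 232.0]]
((166.1221923828125, 236.6300048828125), (28.326274871826172, 32.464752197265625), 68.51827239990234)
0.0 [ 0.4895 -0.1807] [0.1145 0.1106 0.1128 0.1126]
0.01 [ 0.4955 -0.1829] [0.1129 0.1091 0.1112 0.111 ]
0.02 [ 0.5015 -0.1851] [0.1113 0.1075 0.1096 0.1094]
rack ((0.5075159072875977, 0.19689995050430298), (0.1378595381975174, 0.14725351333618164), 19.170801162719727) [[0.41819998621940613, 0.24379999935626984], [0.4666000008583069, 0.1046999990940094], [0.5968000292778015, 0.15000000596046448], [0.5483999848365784, 0.2890999913215637]]
short [0.54174303 0.20807395 0.084     ] (array([0.54356242, 0.21028147, 0.07990226]), np.float64(0.003998792185013977))
```

View pics/crop1.png

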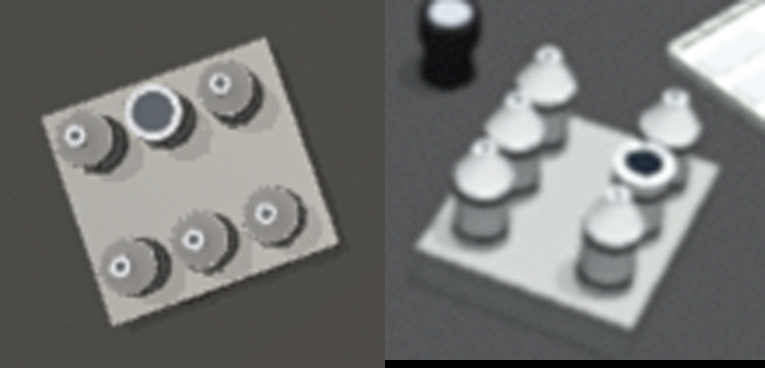

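The crop confirms it: the short objective is the middle one of the far row, with its bright flat ring at top-view pixel (154.3,202), and the noses of the other five are clearly visible. The rack comes out at 138×147 mm against the specified 136×146. Now the move numbers.

```bash
cat >> h.py <<'E'
from scipy.spatial.transform import Rotation
from station import sense
def go(target,yaw=None):
    s=sense(); R=Rotation.from_quat(s["tool_rot"]).as_matrix(); d=R.T@(np.array(target)-s["tcp_pos"])/0.06
    yy=np.degrees(np.arctan2(R[1,1],R[0,1])); print("t",s["t"],"tcp",s["tcp_pos"].round(4),"F",s["force"].round(1),"gap",round(s["finger_gap"],3))
    print("xaxis",R[:,0].round(3),"jaw yaw",yy.round(2),"shift",d.round(3))
    if yaw is not None:
        dy=(yaw-yy+90)%180-90; print("turn units (about tool x, down => sign flipped)",round(-dy/5,3), "deg",round(-dy,2))
    return R
E
python3 - <<'E'
from h import *
R=go([0.5445,0.2095,0.16],19.2); print(R.round(3))
print(tri((337.0,222.35),(166.12,236.63)), tri((154.3,202),(250+643/4,90+165/4)))
for z in (.014,.02): print(plane("top",(337,222.35),z),plane("scene",(166.12,236.63),z))
print(plane("top",(154.3,202),.084),plane("scene",(410.75-0,131.25),.084) if 0 else plane("scene",(250+258/4,131),.084))
print(sense()["q"])
E
```

```text
t 0.1 tcp [0.2747 0.5607 0.2304] F [-0.3 -0.3 -0.3] gap 1.001
xaxis [-0.001 -0.002 -1.   ] jaw yaw 63.89 shift [ 1.178 -3.274  6.614]
turn units (about tool x, down => sign flipped) 8.937 deg 44.69
[[-0.001  0.44   0.898]
 [-0.002  0.898 -0.44 ]
 [-1.    -0.002 -0.   ]]
(array([ 0.49796953, -0.18337917,  0.01910658]), np.float64(0.0011261488828694752)) (array([0.63149559, 0.24242269, 0.14210047]), np.float64(0.20492770306707056))
[ 0.49850733 -0.18397866  0.014     ] [ 0.49453134 -0.18268186  0.014     ]
[ 0.49823556 -0.18271026  0.02      ] [ 0.49814723 -0.18402244  0.02      ]
[0.54379868 0.20747131 0.084     ] [0.54422217 0.21005015 0.084     ]
[ 9.36482960e-01  5.28388694e-01  1.43374710e+00 -1.59017613e-05
  1.18140805e+00 -1.78534520e-01]
```

Call:
step_arm:
  increments: [0,-0.35,0.7,1,0.3,0.1,-0.8,1.6,3,0.3,0.2,-1.25,2.5,5,0.3,0.3,-1.7,3.4,7,0.3,0.4,-2.1,4.3,8.94,0.3]
  grip_force: 50

```text
t: 0.72
tcp_pos: [0.4515, 0.3322, 0.2061]
tool_rot: [0.41, 0.575, -0.412, 0.575]
force: [0.2, 1.3, 0.0]
finger_gap: 0.702
```

Run:
```python
from h import *
go([0.5445,0.2095,0.15],19.2)
```

```text
t 0.725 tcp [0.4515 0.3322 0.2061] F [0.2 1.3 0. ] gap 0.702
xaxis [-0.002 -0.002 -1.   ] jaw yaw 18.87 shift [0.936 0.808 2.435]
turn units (about tool x, down => sign flipped) -0.066 deg -0.33
```

Call:
step_arm:
  increments: [0.2,0.25,0.75,-0.07,0.3,0.4,0.5,1.5,-0.07,0.3,0.7,0.7,2.1,-0.07,0.3,0.936,0.808,2.435,-0.07,0.3,0.936,0.808,2.435,-0.07,0.3]

```text
t: 1.35
tcp_pos: [0.5441, 0.2086, 0.1486]
tool_rot: [0.409, 0.577, -0.412, 0.575]
force: [0.3, 0.4, -0.3]
finger_gap: 0.703
```

Run:
```python
from h import *
from station import snapshot
go([0.5445,0.2095,0.038],19.2)
s=snapshot("scene")[80:190,245:355]; t=snapshot("top")[160:280,100:230]
f=lambda i:cv2.copyMakeBorder(i,0,480-i.shape[0],0,0,0)
cv2.imwrite("pics/pre.png",np.hstack([f(cv2.resize(t,None,fx=3.5,fy=3.5)),f(cv2.resize(s,None,fx=3,fy=3))]))
```

```text
t 1.35 tcp [0.5441 0.2086 0.1486] F [ 0.3  0.4 -0.3] gap 0.703
xaxis [-0.005 -0.002 -1.   ] jaw yaw 19.09 shift [ 1.843  0.022 -0.012]
turn units (about tool x, down => sign flipped) -0.021 deg -0.11
```

View pics/pre.png

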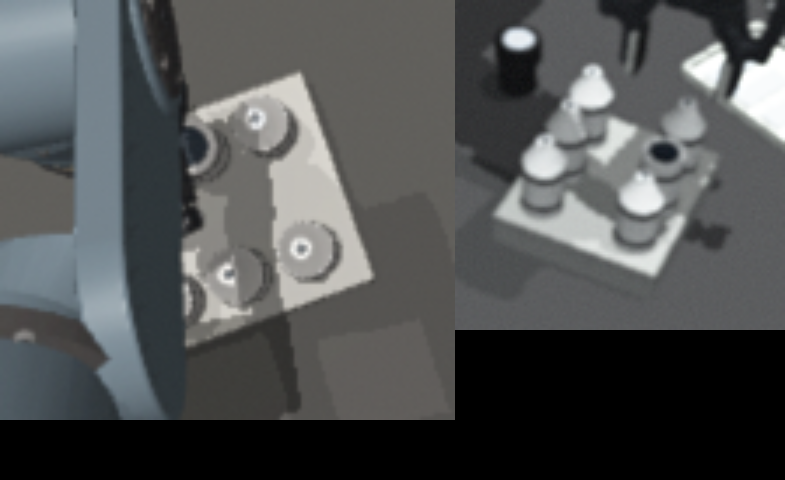

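The fingers are high and straddle the short objective: scene crop tips at about (632,72) and (728,95), object at (664,152). Descending.

Call:
step_arm:
  increments: [0.3,0.02,-0.01,0,0.3,0.6,0.02,-0.01,0,0.3,0.9,0.02,-0.01,0,0.3,1.1,0.02,-0.01,0,0.3,1.2,0.02,-0.01,0,0.3]

```text
t: 2.08
tcp_pos: [0.5436, 0.2118, 0.077]
tool_rot: [0.408, 0.578, -0.41, 0.576]
force: [-0.4, -0.4, 0.3]
finger_gap: 0.701
```

Run:
```python
from h import *
from station import snapshot
go([0.5445,0.2095,0.038],19.2)
s=snapshot("scene")[80:190,245:355]
cv2.imwrite("pics/pre2.png",cv2.resize(s,None,fx=5,fy=5,interpolation=2))
for p in ([.5445,.2095,.084],): print((proj("scene",np.array(p))-[245,80])*5)
```

```text
t 2.075 tcp [0.5436 0.2118 0.077 ] F [-0.4 -0.4  0.3] gap 0.701
xaxis [-0.004 -0.002 -1.   ] jaw yaw 19.3 shift [0.65  0.005 0.041]
turn units (about tool x, down => sign flipped) 0.02 deg 0.1
[347.17474826 255.8938007 ]
```

View pics/pre2.png

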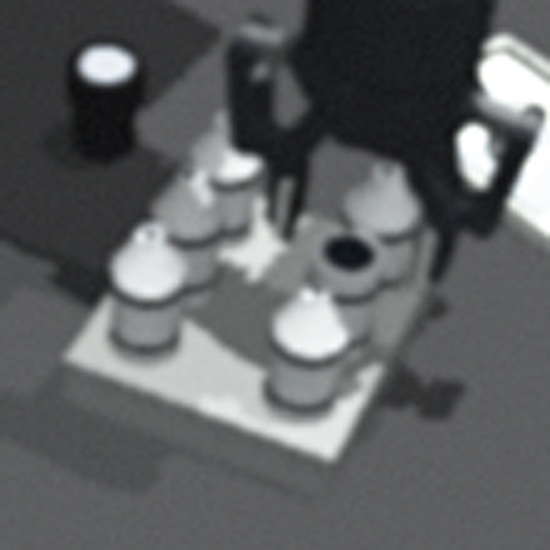

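The fingers straddle the short objective: crop tips at about (288,220) and (440,270), and its top at (348,252) against a predicted (347,256). Down, then close.

Call:
step_arm:
  increments: [0.2,0.01,0.04,0,0.3,0.4,0.01,0.04,0,0.3,0.55,0.01,0.04,0,0.3,0.65,0.01,0.04,0,0.3,0.65,0.01,0.04,0,0.3]

```text
t: 2.75
tcp_pos: [0.5444, 0.2094, 0.0372]
tool_rot: [0.408, 0.578, -0.411, 0.575]
force: [0.5, 0.7, -0.6]
finger_gap: 0.699
```

Call:
step_arm:
  increments: [0,0,0,0,0.4,0,0,0,0,0.5,0,0,0,0,0.6,0,0,0,0,0.7,0,0,0,0,0.8]
  grip_force: 40

```text
t: 3.38
tcp_pos: [0.5439, 0.2093, 0.0375]
tool_rot: [0.407, 0.578, -0.411, 0.575]
force: [-2.7, 0.3, 4.9]
finger_gap: 0.385
```

Run:
```python
from h import *
go([0.5445,0.2095,0.2])
```

```text
t 3.375 tcp [0.5439 0.2093 0.0375] F [-2.7  0.3  4.9] gap 0.385
xaxis [-0.006 -0.002 -1.   ] jaw yaw 19.29 shift [-2.708e+00 -9.000e-03 -1.000e-03]
```

Stopped at about 33 mm opening, so it is holding the objective. Lifting.

Call:
step_arm:
  increments: [0,0,0,0,1,-0.08,0,0,0,1,-0.2,0,0,0,1,-0.4,0,0,0,1,-0.7,0,0,0,1]
  grip_force: 60

```text
t: 4.0
tcp_pos: [0.5441, 0.2093, 0.0803]
tool_rot: [0.407, 0.578, -0.411, 0.575]
force: [0.7, -0.7, -0.0]
finger_gap: 0.386
```

Call:
step_arm:
  increments: [-0.4,0,0,0,1,-0.9,0,0,0,1,-1.3,0,0,0,1,-1.6,0,0,0,1,-1.6,0,0,0,1]

```text
t: 4.62
tcp_pos: [0.546, 0.2099, 0.179]
tool_rot: [0.408, 0.577, -0.41, 0.576]
force: [-0.5, 1.0, -1.8]
finger_gap: 0.381
```

Run:
```python
from h import *
from station import snapshot
go([0.498,-0.183,0.15])
s=snapshot("scene")[50:190,225:365]
cv2.imwrite("pics/lift.png",cv2.resize(s,None,fx=4,fy=4,interpolation=2))
```

```text
t 4.625 tcp [0.546  0.2099 0.179 ] F [-0.5  1.  -1.8] gap 0.381
xaxis [-0.002 -0.001 -1.   ] jaw yaw 19.29 shift [ 0.492 -2.918  5.915]
```

View pics/lift.png

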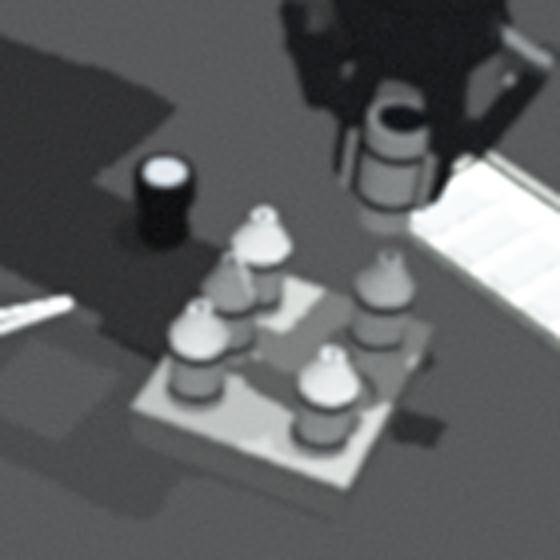

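It is lifted and held upright, at crop (393,165). The five others stand in place. Carrying it to the well.

Call:
step_arm:
  increments: [0,-0.15,0.3,0,1,0,-0.4,0.8,0,1,0,-0.75,1.5,0,1,0,-1.1,2.2,0,1,0,-1.45,2.95,0,1]

```text
t: 5.3
tcp_pos: [0.52, 0.0117, 0.1772]
tool_rot: [0.407, 0.578, -0.411, 0.575]
force: [1.1, -0.6, -1.5]
finger_gap: 0.381
```

Run:
```python
from h import *
go([0.498,-0.183,0.15])
```

```text
t 5.3 tcp [0.52   0.0117 0.1772] F [ 1.1 -0.6 -1.5] gap 0.381
xaxis [-0.007 -0.002 -1.   ] jaw yaw 19.29 shift [ 0.462 -1.415  2.942]
```

Call:
step_arm:
  increments: [0,-0.3,0.65,0,1,0.1,-0.65,1.35,0,1,0.2,-1.0,2.1,0,1,0.35,-1.3,2.7,0,1,0.46,-1.415,2.94,0,1]

```text
t: 5.92
tcp_pos: [0.4965, -0.1855, 0.149]
tool_rot: [0.408, 0.578, -0.412, 0.574]
force: [-0.6, -0.2, -0.9]
finger_gap: 0.383
```

Call:
step_arm:
  increments: [0.2,0,0,0,1,0.5,0,0,0,1,0.8,0,0,0,1,1,0,0,0,1,1,0,0,0,1]

```text
t: 6.55
tcp_pos: [0.4951, -0.1842, 0.0879]
tool_rot: [0.408, 0.58, -0.412, 0.573]
force: [0.6, -0.4, -1.6]
finger_gap: 0.384
```

Run:
```python
from h import *
from station import snapshot
go([0.498,-0.183,0.04])
s=snapshot("scene")[150:290,95:235]; t=snapshot("top")[160:280,270:400]
f=lambda i:cv2.copyMakeBorder(i,0,430-i.shape[0],0,0,0)
cv2.imwrite("pics/well.png",np.hstack([f(cv2.resize(s,None,fx=3,fy=3,interpolation=2)),f(cv2.resize(t,None,fx=2.7,fy=2.7,interpolation=2))]))
```

```text
t 6.55 tcp [ 0.4951 -0.1842  0.0879] F [ 0.6 -0.4 -1.6] gap 0.384
xaxis [-0.011  0.001 -1.   ] jaw yaw 19.16 shift [ 0.798  0.06  -0.001]
```

View pics/well.png

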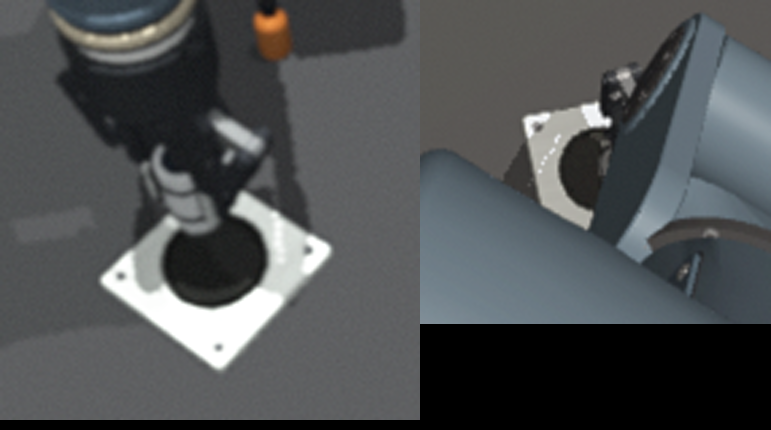

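The objective hangs upright above the well: crop bottom at (203,228), well centre at (214,260). I'll lower it to the rim, then creep down watching the force.

Call:
step_arm:
  increments: [0.15,0.03,0,0,1,0.35,0.06,0,0,1,0.55,0.06,0,0,1,0.7,0.06,0,0,1,0.75,0.06,0,0,1]

```text
t: 7.28
tcp_pos: [0.4986, -0.1838, 0.0431]
tool_rot: [0.408, 0.579, -0.412, 0.573]
force: [0.1, 0.1, -1.1]
finger_gap: 0.384
```

Run:
```python
from h import *
go([0.498,-0.183,0.03])
print(tri((337,222.35),(95+214/3,150+260/3)))
```

```text
t 7.275 tcp [ 0.4986 -0.1838  0.0431] F [ 0.1  0.1 -1.1] gap 0.384
xaxis [-0.01 -0.   -1.  ] jaw yaw 19.13 shift [ 0.218 -0.004 -0.015]
(array([ 0.49809123, -0.18324149,  0.0189173 ]), np.float64(0.0007096596669489308))
```

Creep: 2 mm per row.

Call:
step_arm:
  increments: [0.03,0,0,0,1,0.06,0,0,0,1,0.09,0,0,0,1,0.12,0,0,0,1,0.14,0,0,0,1]

```text
t: 7.9
tcp_pos: [0.4986, -0.1838, 0.0347]
tool_rot: [0.408, 0.579, -0.412, 0.573]
force: [0.5, -0.1, -1.0]
finger_gap: 0.38
```

Call:
step_arm:
  increments: [0.02,0,0,0,1,0.04,0,0,0,1,0.05,0,0,0,1,0.06,0,0,0,1,0.06,0,0,0,1]

```text
t: 8.52
tcp_pos: [0.4985, -0.1838, 0.031]
tool_rot: [0.408, 0.579, -0.412, 0.573]
force: [-0.8, 0.2, -2.4]
finger_gap: 0.382
```

Call:
step_arm:
  increments: [0.01,0,0,0,1,0.02,0,0,0,1,0.03,0,0,0,1,0.04,0,0,0,1,0.04,0,0,0,1]

```text
t: 9.15
tcp_pos: [0.4986, -0.1839, 0.0296]
tool_rot: [0.408, 0.579, -0.412, 0.574]
force: [-1.8, 0.2, 7.4]
finger_gap: 0.379
```

Contact: +7 N, with the object's underside at z≈0.014, which agrees with the well floor. Opening slowly.

Call:
step_arm:
  increments: [-0.01,0,0,0,0.62,-0.01,0,0,0,0.58,-0.01,0,0,0,0.54,-0.01,0,0,0,0.48,-0.01,0,0,0,0.4]
  grip_force: 20

```text
t: 9.78
tcp_pos: [0.4985, -0.1838, 0.0301]
tool_rot: [0.408, 0.579, -0.412, 0.573]
force: [-0.3, -0.5, 0.5]
finger_gap: 0.601
```

Call:
step_arm:
  increments: [0,0,0,0,0.3,0,0,0,0,0.2,0,0,0,0,0.2,0,0,0,0,0.2,0,0,0,0,0.2]

```text
t: 10.4
tcp_pos: [0.4985, -0.1838, 0.0301]
tool_rot: [0.408, 0.579, -0.412, 0.573]
force: [-0.4, -0.7, -0.4]
finger_gap: 0.798
```

Run:
```python
from h import *
from station import snapshot
go([0.498,-0.183,0.17])
s=snapshot("scene")[150:290,95:235]
cv2.imwrite("pics/rel.png",cv2.resize(s,None,fx=4,fy=4,interpolation=2))
```

```text
t 10.4 tcp [ 0.4985 -0.1838  0.0301] F [-0.4 -0.7 -0.4] gap 0.798
xaxis [-0.01  -0.001 -1.   ] jaw yaw 19.13 shift [-2.332 -0.025 -0.022]
```

View pics/rel.png

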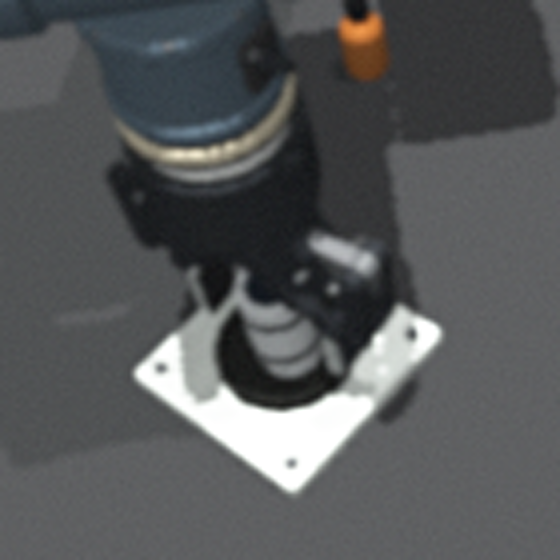

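The objective stands in the well at crop (280,340), and the jaws are open and clear of it. Retreating straight up, then aside.

Call:
step_arm:
  increments: [-0.15,0,0,0,0.2,-0.4,0,0,0,0.2,-0.8,0,0,0,0.2,-1.3,0,0,0,0.2,-1.8,0,0,0,0.2]

```text
t: 11.08
tcp_pos: [0.4996, -0.1838, 0.1401]
tool_rot: [0.408, 0.578, -0.412, 0.574]
force: [-0.2, -0.0, -0.2]
finger_gap: 0.801
```

Call:
step_arm:
  increments: [-0.5,0.3,-0.6,0,0.2,-1,0.7,-1.3,0,0.2,-1.2,1,-2,0,0.2,-1.2,1.2,-2.7,0,0.2,-1.2,1.3,-3.2,0,0.2]

```text
t: 11.7
tcp_pos: [0.5108, 0.0252, 0.2134]
tool_rot: [0.408, 0.578, -0.411, 0.575]
force: [0.5, -0.7, -0.3]
finger_gap: 0.8
```

Call:
step_arm:
  increments: [0,0,0,0,0.2,0,0,0,0,0.2,0,0,0,0,0.2,0,0,0,0,0.2,0,0,0,0,0.2]

```text
t: 12.32
tcp_pos: [0.5109, 0.0245, 0.2133]
tool_rot: [0.408, 0.578, -0.412, 0.575]
force: [0.6, 0.3, -1.4]
finger_gap: 0.799
```

Run:
```python
from h import *
from station import snapshot
go([0.498,-0.183,0.17])
S=snapshot("scene");T=snapshot("top")
cv2.imwrite("pics/s1.png",S);cv2.imwrite("pics/t1.png",T)
z=lambda i,f:cv2.resize(i,None,fx=f,fy=f,interpolation=2)
p=lambda i:cv2.copyMakeBorder(i,0,300-i.shape[0],0,380-i.shape[1],0)
cv2.imwrite("pics/fin.png",np.vstack([np.hstack([p(z(S[190:285,110:225],3)),p(z(S[90:180,250:345],3))]),np.hstack([p(z(T[175:270,290:390],3)),p(z(T[175:275,110:220],3))])]))
```

```text
t 12.325 tcp [0.5109 0.0245 0.2133] F [ 0.6  0.3 -1.4] gap 0.799
xaxis [-0.007 -0.001 -1.   ] jaw yaw 19.15 shift [ 0.727 -1.332  3.198]
```

View pics/fin.png

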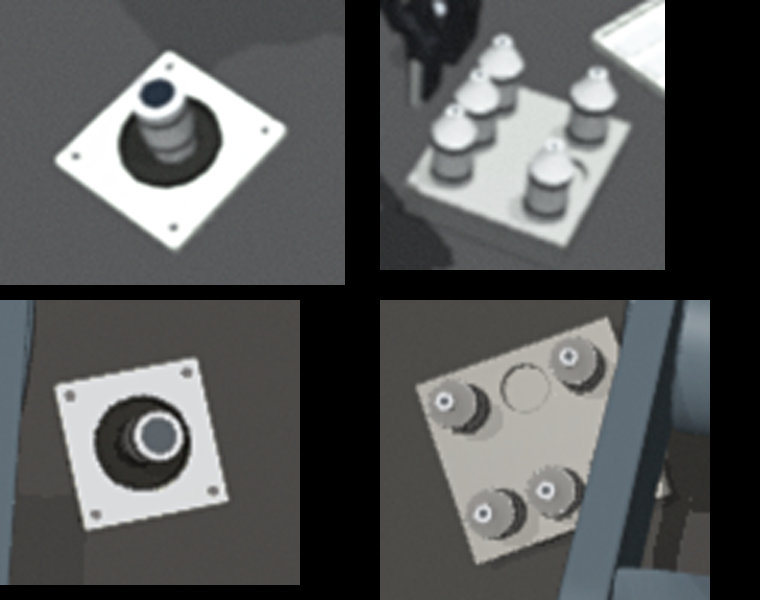

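The objective stands upright in the well, with its ring at top (342.7,219.7) and scene (162.7,221.7). The source hole is empty. All five tall ones show upright in the scene view, and four of them are visible from above. One numeric check, then hand in.

Run:
```python
from h import *
from station import sign_off
X,e=tri((342.7,219.7),(162.7,221.7)); d=np.hypot(*(X[:2]-[0.498,-0.1833])); print(X,e,d)
if d<0.01 and 0.065<X[2]<0.09: print(sign_off())
```

```text
[ 0.50120554 -0.18239387  0.07744408] 0.0009068294010003208 0.0033311481692637358
the job is handed in; nothing more can be done
None
```

The short objective now stands upright, lens up, in the well of the cleaning stand, and I handed the job in at about 12.4 s of the 37 s allowed. No verdict is reported back.

- **What I did:** I gripped it in the middle hole of the far row with the jaws along the block's x. I lifted it straight out and carried it across, then lowered it a few millimetres at a time. At about 7 N of contact I opened slowly and moved clear.
- **Objective in the well:** the two camera views put the centre of its top face about 3 mm from the well's centre, at z = 0.077 m. Adding its 62 mm height to the 0.014 m floor height felt at contact gives 0.076 m, so they agree.
- **The other five:** all five stand upright in the last scene view. From above, the arm hid one of them, so I saw that one only in the scene view. I did not measure how far each had moved.
- **Robot:** it stopped clear of everything, with only noise-level force readings (up to 1.4 N).

No check failed. The only disagreement was in the early camera estimates of the well's floor height, which differed by about 5 mm; I relied on the contact force instead.

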